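# Pair a specimen cassette with its jar on the sprung reader

### The job

Register the specimen on the grey reader: first seat the lime cassette flat and square in the reader's aluminium corner pocket and let go of it, then put the opal glass jar upright into the orange sprung ring and press it all the way down. Finish while still holding the jar pressed down: do not let go or back off at the end. Keep the jar upright, and leave the grey cassette, the green marble block and the slide rack where they are.

Things in the scene. Friction and masses are not known exactly. Their poses are not given: they have to be found in the camera images.
- lime_cassette: lime-green specimen cassette, a flat rigid block 52 (own x) by 75 (own y) by 17 high (z) mm, 45 g, with a white strip at the +y end of its top; lies flat on the desk. Origin: centre of its underside. Grip it across the 52 mm width.
- grey_cassette: bystander: a grey cassette of the same size and shape, lying flat on the desk; it may be in either of the two cassette places. Origin: centre of its underside, own y along the 75 mm length.
- jar: squat round opal-glass ointment jar with an aluminium screw lid of the same width (fixed to it): diameter 58, height 58 mm (lid from 38 mm up), foot bevelled to diameter 50 over the lowest 6 mm, about 0.19 kg; stands upright on the desk. Origin: centre of its underside, z up.
- marble: bystander: loose green marble block weight 45 x 60 x 35 mm. Origin: centre of its underside.
- rack: bystander: loose steel slide rack 52 (own x) by 110 (own y) mm, 43 mm high with its glass slides. Origin: centre of its underside.
- reader: grey slab 140 (own x) by 270 (own y) by 20 mm high, fixed to the desk at a varying place and yaw; carries the corner pocket near its -y end and the sprung ring near its +y end. Origin: centre of its underside.
- pocket (a point): centre of the pocket's black floor, on the reader's top face 20 mm above the desk; axes as the reader's. The pocket is 55 (x) by 78 (y) mm inside, so 1.5 mm clear all round the cassette, which fits either way round with its long side along y. Four aluminium L-shaped corners, upright for 6 mm and then sloping outward as a lead-in to 11 mm above the floor; the middle 50 mm of both long sides and the middle 31 mm of both short sides are open for fingers.
- cradle_seat (a point): centre of the ledge inside the orange sprung ring, on which the jar's foot stands; 50 mm above the desk when the ring is up; it moves down with the ring. A collar round the ledge, inner diameter 62, outer diameter 72 mm, stands 10 mm above the ledge. z up.
- cradle (a joint): how far the ring is pressed down, m: 0 up, 0.012 at the stop. A spring pushes it up: about 5 N before it moves at all (the jar's weight alone does not move it), rising evenly to about 12 N at the stop; it springs back if released.
Things that resemble listed ones, but are neither listed nor needed, are in the scene too. What is shaped like the lime_cassette but black or purple is not meant.

How it is judged:
On the way, in this order (a step that is already met when the one before it is completed fails the run):
1. the lime cassette is seated flat and square in the pocket and let go (horizontal distance between lime_cassette and pocket below 0.004 m and z of lime_cassette in the frame of pocket below 0.0025 m and angle between the y axis of lime_cassette and the y axis of pocket, either way round below 0.08 rad and angle between lime_cassette's own z axis and vertical below 0.05 rad and contact force between lime_cassette and the fingers below 0.1 N), for 0.2 s.
2. the jar stands upright in the ring and the ring is pressed down (horizontal distance between jar and cradle_seat below 0.005 m and z of jar in the frame of cradle_seat below 0.003 m and angle between jar's own z axis and vertical below 0.12 rad and value of joint cradle above 0.0095 m), for 0.3 s.
At the end, for the whole second after the job is handed in: Lime cassette in the pocket: 4 mm, floor 2.5 mm, square 0.08 rad, level 0.05 rad, released. Jar in the ring: 5 mm, on ledge 3 mm, upright 0.12 rad, still; fingers hold the ring at least 9.5 of 12 mm down, over 5 N. Grey cassette, marble, rack within 20 mm of their starts (all of step 1 and all of step 2 and contact force between jar and reader above 5 N and contact force between jar and the fingers above 1 N and linear speed of jar below 0.02 m/s and distance of each of grey_cassette, marble, rack from where it was at the start of the episode below 0.02 m); the arm keeps its last pose, push and grip.
It fails at once if the glass jar is tipped (angle between jar's own z axis and vertical above 0.5 rad).
It fails at once if the grey cassette, marble block or slide rack is pushed away (distance of any of grey_cassette, marble, rack from where it was at the start of the episode above 0.03 m).
It also fails if it takes over 64 s, if anything falls off the work surface, if the arm or the gripper's body presses on something with over 40 N, if the wrist force passes 120 N, or if a joint passes its speed limit or range.

### The arm

A 7-joint arm with a two-finger parallel gripper is mounted at the origin on the work surface. World frame = base frame: x ahead of the robot, y to its left, z up, the work surface at z = 0. Lengths are in m, angles in rad, forces in N, time in s.
With the tool pointing down it reaches from about 0.425 to 0.875 m from the base axis. Payload 9.9 kg.
Tool frame: the origin (TCP) lies on the centre line of the jaws, within the pads' length; the fingertips stand 17 mm ahead of it and the grasp point (between the pads) lies 2 mm behind it (r.tip_extent is the distance from the TCP to the fingertips, in m); z points along the fingers, y is the line along which they close (so a half turn about z gives the same grasp; the last joint's range is limited). The gripper opens to 85 mm and grips with 20 to 120 N. Pads are 22 mm wide; open, the fingers measure 114 mm over their backs; the gripper's body (76 mm by 85 mm) begins 54 mm behind the grasp point. The pads swing forward as they close: fully open they stand 13 mm farther back than shut.
Start: joints at [-1.402, 0.576, 0.025, 1.437, -0.015, 1.129, -0.057], TCP at [0.169, 0.654, 0.214] pointing down, gripper open.
Joint ranges: [-2.76, 2.76], [-0.34, 2.15], [-1.52, 1.57], [0.19, 2.46], [-1.09, 4.23], [0.17, 1.99], [-2.82, 2.82]. Speed limits (rad/s): [2.22, 2.22, 3.01, 3.01, 3.14, 3.14, 3.14].

### API

Orientations are given as a unit quaternion [w, x, y, z].
In Python, from cell import r, imaging, job gives the robot as it stands.
- The arm moves only by the tool apply_moves, never from a script. Its arguments are lists of equal length, an entry for each row: "dp": the shift along the tool's x, y, z normalised to -1 to 1, where 1 is 2 cm, a list of three; "delta_rot": the turn, a rotation vector about the tool's x, y, z normalised to -1 to 1, where 1 is 4 degrees, a list of three. A call has 1 to 10 rows; each row shifts and turns the commanded pose from where the row before left it, along the tool's axes as they then stand; what a row does not reach is not made up. A row lasts 1/10 s, in which the tool goes at most 50 mm and 8.59 degrees, less where a joint would pass 70% of its speed; a pose out of reach is approached as far as the arm can. A call with a number of a shift or a turn outside -1 to 1 is refused whole. A call with a gripper value outside its range is refused whole. "grip" is the opening in per cent of the stroke, from 0 (shut) to 100 (fully open), set as the call begins (left out, the last holds). The fingers move at their own pace and stop on an object; the grip force is fixed at half the most. Time passes only in rows, so rows that do not move let the fingers close. It gives the time, the measured TCP pose, the force, the opening and the grip force at its end, in the units of the state.
- r.sense(): the state, without advancing time (a new reading comes with each control period).
- imaging.capture(name): name is "scene" or "top" or "wrist"; returns (picture, depth): 480x640x3 uint8, blue, green, red; 480x640 float32, m along the optical axis (not along the pixel's ray), 0 where there is no reading.
- imaging.get_calibration(name): a dict with "fov_y" (degrees; the focal length in pixels is half the picture's height over the tangent of half this angle, whatever the lens; pixels are square), "cx", "cy" (the principal point, pixels), "distortion" ([k1, k2, p1, p2, k3] as OpenCV has them; the pictures are not rectified), "extrinsics" (4x4, takes a point from camera to world coordinates). Camera axes: x right, y down, z forward; pixel columns grow to the right and rows downward; lengths in m; the calibration is good to about 2 mm. A picture is of the moment at which its call begins: read the wrist's pose just before it. get_calibration takes no time and is no camera call; for the wrist camera it gives the pose at the moment of the call.
- job.job_done(): hands the job in; it is judged then, once.
The state is a dict: "clock": time; "q": joint angles; "qvel": joint speeds; "joint_efforts": joint torques, N m; "tool_pos": TCP position; "ee_rot": TCP orientation; "force": force on the tool from outside, world axes, zero at the start; "torque": the same for the moment, N m; "width": finger opening in m; "gripper_force": force on a finger pad.
Only numpy, scipy, OpenCV 4.12 (cv2) and the standard library are available. Lean on these libraries where they do the work, as an engineer would, in place of code of your own. Each camera call takes 0.05 s, during which the arm holds its last target. There are 200 camera calls.

## Working session

There is one attempt and no reset: what is moved stays moved. The work goes in short steps, Python scripts to look and compute and a tool call to move; the robot and the scene stay as the last step left them, time stands still between calls to the robot, and variables do not carry over. Pictures are saved under pics/ and viewed, at most 10 in all, crops included, and the job is handed in when it is done.

Besides the shell and the picture viewer there is one more tool, called after "Call:" by a JSON object that holds its "method" and its "body". apply_moves: Moves the arm, as the interface text tells. Its arguments: {"type":"object","properties":{"dp":{"type":"array","items":{"type":"array","items":{"type":"number"}}},"delta_rot":{"type":"array","items":{"type":"array","items":{"type":"number"}}},"grip":{"type":"number"}},"required":["dp","delta_rot"]}

```bash
ls; mkdir -p pics
python3 - <<'E'
from cell import r, imaging, job
import cv2, numpy as np
s=r.sense(); print({k:np.round(v,4) for k,v in s.items()}, r.tip_extent)
for n in ("scene","top"):
    p,d=imaging.capture(n); cv2.imwrite(f"pics/{n}0.png",p); np.save(f"pics/{n}0.npy",d)
    c=imaging.get_calibration(n); print(n,c)
E
```

```text
pics
{'clock': np.float64(0.0), 'q': array([-1.4018,  0.5765,  0.0248,  1.4379, -0.015 ,  1.129 , -0.0565]), 'qvel': array([ 0.0002,  0.0004, -0.0022, -0.0025,  0.0002, -0.002 ,  0.0007]), 'joint_efforts': array([ 3.00000e-04, -7.65753e+01,  2.25050e+00, -2.85966e+01,
        1.53000e-02,  1.26000e-02,  1.00000e-04]), 'tool_pos': array([0.1687, 0.6531, 0.2129]), 'ee_rot': array([-1.00e-04,  1.26e-01,  9.92e-01, -8.00e-04]), 'force': array([ 0.3347, -1.1714, -0.7457]), 'torque': array([-0.033 , -0.0183,  0.0016]), 'gripper_force': np.float64(0.0), 'width': np.float64(0.0854)} 0.017
scene {'fov_y': 51.0938195395539, 'cx': 321.5575999846387, 'cy': 240.8620072709504, 'distortion': array([0.04062504, 0.        , 0.        , 0.        , 0.        ]), 'extrinsics': array([[ 0.50497984,  0.72409626, -0.46976587,  1.08743966],
       [ 0.86311002, -0.41981926,  0.28070069, -0.35897363],
       [ 0.00603756, -0.54720782, -0.836975  ,  0.98759718],
       [ 0.        ,  0.        ,  0.        ,  1.        ]])}
top {'fov_y': 53.804120848429555, 'cx': 319.5450404410591, 'cy': 240.57887898120924, 'distortion': array([-0.0119692,  0.       ,  0.       ,  0.       ,  0.       ]), 'extrinsics': array([[-0.02374112, -0.98807445,  0.15213558,  0.43260584],
       [-0.9994053 ,  0.02726403,  0.02111201, -0.08173776],
       [-0.02500807, -0.15154388, -0.98813412,  0.9070985 ],
       [ 0.        ,  0.        ,  0.        ,  1.        ]])}
```

View pics/top0.png

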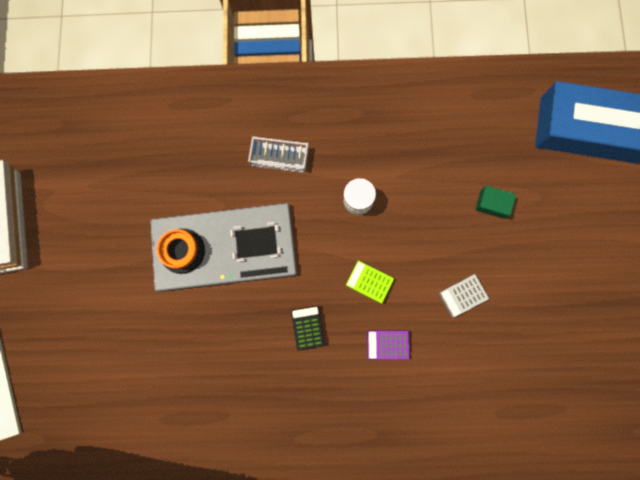

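View pics/scene0.png

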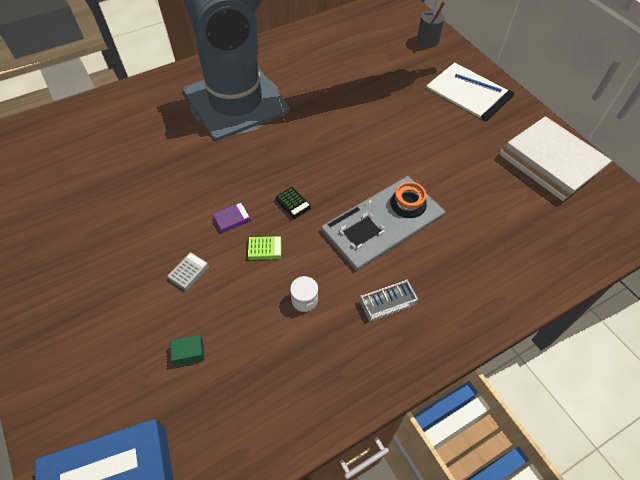

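The top picture shows the reader centred near (225,247), with the pocket at (256,242) and the ring at (180,250). The jar is at (360,197), the lime cassette at (370,282) with its strip to the left, and the rack at (279,154). The marble is at (497,202) and the grey cassette at (465,296). The scene picture agrees.

```bash
cat > h.py <<'E'
import numpy as np, cv2
from scipy.spatial.transform import Rotation as R
def KD(c):
    f=240/np.tan(np.radians(c["fov_y"]/2))
    return np.array([[f,0,c["cx"]],[0,f,c["cy"]],[0,0,1]]),np.array(c["distortion"])
def plane(c,uv,z):
    "pixels -> world points on plane of height z"
    K,D=KD(c); n=cv2.undistortPoints(np.array(uv,float).reshape(-1,1,2),K,D).reshape(-1,2)
    E=np.array(c["extrinsics"]); ray=np.c_[n,np.ones(len(n))]@E[:3,:3].T
    return E[:3,3]+ray*((z-E[2,3])/ray[:,2])[:,None]
def deproj(c,d,uv):
    K,D=KD(c); n=cv2.undistortPoints(np.array(uv,float).reshape(-1,1,2),K,D).reshape(-1,2)
    E=np.array(c["extrinsics"]); dd=np.array([d[int(round(v)),int(round(u))] for u,v in uv])
    return (np.c_[n,np.ones(len(n))]*dd[:,None])@E[:3,:3].T+E[:3,3]
def pose(s): 
    w,x,y,z=s["ee_rot"]; return np.array(s["tool_pos"]),R.from_quat([x,y,z,w])
def yaw(s):  # heading of tool y, mod pi
    p,q=pose(s); return q.as_matrix()
E
python3 - <<'E'
from h import *; from cell import imaging
c=imaging.get_calibration("top"); p=cv2.imread("pics/top0.png"); d=np.load("pics/top0.npy")
pts={"pocket":(256,242),"reader":(215,247),"jar":(360,190),"lime":(370,282),"grey":(465,296),"rack":(279,154),"marble":(497,200),"ring rim":(162,250),"ringrim2":(197,245),"desk":(330,250)}
for k,v in pts.items(): print(k,deproj(c,d,[v]).round(4))
print("lime corners",plane(c,[(361,262),(394,278),(381,302),(347,286)],.017).round(4))
print("reader corners",plane(c,[(151,219),(289,205),(296,274),(156,289)],.02).round(4))
hsv=cv2.cvtColor(p,cv2.COLOR_BGR2HSV)
m=cv2.inRange(hsv,(5,180,150),(20,255,255)); m[:, :140]=0;m[:,210:]=0
m[:220]=0;m[280:]=0
v,u=np.nonzero(m); P=deproj(c,d,list(zip(u,v))); print("ring",P[P[:,2]>.055].shape,P.max(0),P.min(0), cv2.minEnclosingCircle(P[P[:,2]>.055][:,:2].astype(np.float32)))
v,u=np.mgrid[170:220,335:385]; P=deproj(c,d,list(zip(u.ravel(),v.ravel()))); P=P[P[:,2]>.05]; print("jar",np.median(P[:,2]),cv2.minEnclosingCircle(P[:,:2].astype(np.float32)))
cv2.imwrite("pics/c1.png",cv2.resize(p[190:310,140:300],None,fx=5,fy=5,interpolation=cv2.INTER_CUBIC))
E
```

```text
pocket [[0.57   0.0585 0.0187]]
reader [[0.5621 0.1365 0.0211]]
jar [[ 0.6553 -0.1403  0.0591]]
lime [[ 0.4885 -0.1554  0.0176]]
grey [[ 0.458  -0.3303  0.0183]]
rack [[0.7465 0.0137 0.0094]]
marble [[ 0.6342 -0.397   0.0373]]
ring rim [[0.5551 0.2282 0.0491]]
ringrim2 [[0.5655 0.1684 0.0304]]
desk [[ 0.5536 -0.0821 -0.0024]]
lime corners [[ 0.5266 -0.14    0.017 ]
 [ 0.4948 -0.2006  0.017 ]
 [ 0.4508 -0.1744  0.017 ]
 [ 0.4821 -0.1121  0.017 ]]
reader corners [[ 0.6203  0.2618  0.02  ]
 [ 0.64   -0.0057  0.02  ]
 [ 0.5069 -0.017   0.02  ]
 [ 0.4853  0.2481  0.02  ]]
ring (296, 3) [0.59483502 0.23307079 0.9070985 ] [ 0.43260584 -0.08173776  0.02681136] ((0.501538097858429, 0.07436688244342804), 0.17074675858020782)
jar 0.05817844480966028 ((0.5543829798698425, -0.11513226479291916), 0.12637297809123993)
```

Call:
{"method": "apply_moves", "body": {"dp": [[-1,-0.84,-0.2],[-1,-0.84,-0.2],[-1,-0.84,-0.2],[-1,-0.84,-0.2],[-1,-0.84,-0.2],[-1,-0.84,-0.2],[-1,-0.84,-0.2],[-1,-0.84,-0.2],[-1,-0.84,-0.2],[-1,-0.84,-0.2]], "delta_rot": [[0,0,0],[0,0,0],[0,0,0],[0,0,0],[0,0,0],[0,0,0],[0,0,0],[0,0,0],[0,0,0],[0,0,0]]}}

```text
clock: 1.1
tool_pos: [0.3208, 0.4397, 0.2537]
ee_rot: [-0.0, 0.126, 0.992, -0.0]
force: [-0.4, 0.3, -0.1]
width: 0.0854
gripper_force: 0.0
```

Call:
{"method": "apply_moves", "body": {"dp": [[-1,-0.84,0],[-1,-0.84,0],[-1,-0.84,0],[-1,-0.84,0],[-1,-0.84,0],[-1,-0.84,0],[-1,-0.84,0],[-1,-0.84,0],[-1,-0.84,0],[-1,-0.84,0]], "delta_rot": [[0,0,0],[0,0,0],[0,0,0],[0,0,0],[0,0,0],[0,0,0],[0,0,0],[0,0,0],[0,0,0],[0,0,0]]}}

```text
clock: 2.1
tool_pos: [0.4724, 0.2272, 0.2536]
ee_rot: [-0.0, 0.126, 0.992, -0.0]
force: [0.3, -0.4, 0.1]
width: 0.0853
gripper_force: 0.0
```

Call:
{"method": "apply_moves", "body": {"dp": [[0,0,0],[0,0,0],[0,0,0],[0,0,0],[0,0,0],[0,0,0],[0,0,0],[0,0,0],[0,0,0],[0,0,0]], "delta_rot": [[0,0,1],[0,0,1],[0,0,1],[0,0,1],[0,0,1],[0,0,1],[0,0,1],[0,0,1],[0,0,1],[0,0,1]]}}

```text
clock: 3.1
tool_pos: [0.4718, 0.2281, 0.2535]
ee_rot: [-0.0, 0.459, 0.888, -0.0]
force: [-0.3, -1.1, 0.5]
width: 0.0854
gripper_force: 0.0
```

Call:
{"method": "apply_moves", "body": {"dp": [[0,0,0],[0,0,0],[0,0,0],[0,0,0],[0,0,0],[0,0,0],[0,0,0],[0,0,0]], "delta_rot": [[0,0,1],[0,0,1],[0,0,1],[0,0,1],[0,0,1],[0,0,1],[0,0,1],[0,0,0.75]]}}

```text
clock: 3.9
tool_pos: [0.4718, 0.2281, 0.2535]
ee_rot: [-0.0, 0.68, 0.734, -0.0]
force: [0.4, 0.2, 0.5]
width: 0.0855
gripper_force: 0.0
```

Run:
```python
from h import *; from cell import r,imaging
s=r.sense(); c=imaging.get_calibration("wrist"); p,d=imaging.capture("wrist"); cv2.imwrite("pics/w1.png",p); np.save("pics/w1.npy",d)
import pickle; pickle.dump(c,open("pics/w1.pkl","wb"))
t,q=pose(s); print(s["clock"],t,q.as_matrix().round(3),np.degrees(np.arctan2(*q.as_matrix()[[1,0],1])),np.round(s["q"],3)); print(c)
```

```text
3.9 [0.4717967  0.22813686 0.25351898] [[-0.076  0.997 -0.001]
 [ 0.997  0.076 -0.   ]
 [-0.    -0.001 -1.   ]] 4.3617050062740415 [-0.849  0.339  0.431  1.782 -0.16   1.056 -0.285]
{'fov_y': 61.031522081912755, 'cx': 315.62818419499473, 'cy': 244.42100726429467, 'distortion': array([-0.08436614,  0.        ,  0.        ,  0.        ,  0.        ]), 'extrinsics': array([[ 9.97153905e-01,  7.18323717e-02,  2.28954014e-02,
         4.65505183e-01],
       [ 7.53881909e-02, -9.46609385e-01, -3.13444242e-01,
         3.08176399e-01],
       [-8.42441418e-04,  3.14278193e-01, -9.49330558e-01,
         4.14327488e-01],
       [ 0.00000000e+00,  0.00000000e+00,  0.00000000e+00,
         1.00000000e+00]])}
```

View pics/w1.png

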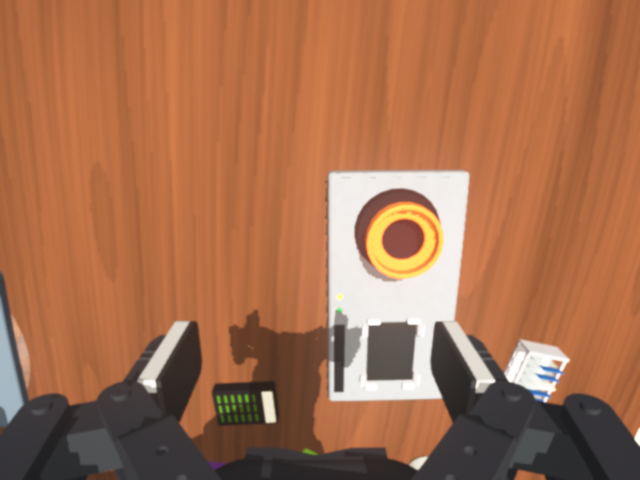

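The wrist picture shows the reader top with corners near (329,171), (469,171) and (329,401). The orange rim is centred near (404,240), and the black pocket floor near (390,350). I'll measure both with an enlarged crop.

Run:
```python
from h import *; import pickle
c=pickle.load(open("pics/w1.pkl","rb")); p=cv2.imread("pics/w1.png"); d=np.load("pics/w1.npy")
P=plane(c,[(329,171),(469,171),(329,401)],.02); print(P.round(4), np.degrees(np.arctan2(*(P[0]-P[2])[[1,0]])),np.linalg.norm(P[0]-P[2]),np.linalg.norm(P[0]-P[1]))
hsv=cv2.cvtColor(p,cv2.COLOR_BGR2HSV)
m=cv2.inRange(hsv,(8,120,200),(30,255,255)); m[:180]=0;m[290:]=0;m[:,:350]=0;m[:,460:]=0
k=max(cv2.findContours(m,cv2.RETR_EXTERNAL,cv2.CHAIN_APPROX_NONE)[0],key=cv2.contourArea)
W=plane(c,k.reshape(-1,2),.06); print("rim",cv2.fitEllipse(W[:,:2].astype(np.float32)*1000))
print("rim depth z",deproj(c,d,[(370,240),(438,240),(404,207),(404,273)]).round(4))
g=p.max(2); m=((g<70)*255).astype(np.uint8); m[:318]=0;m[385:]=0;m[:,:360]=0;m[:,425:]=0
k=max(cv2.findContours(m,cv2.RETR_EXTERNAL,cv2.CHAIN_APPROX_NONE)[0],key=cv2.contourArea)
W=plane(c,k.reshape(-1,2),.02); print("floor",cv2.minAreaRect(W[:,:2].astype(np.float32)*1000),cv2.boundingRect(k))
cv2.imwrite("pics/w1c.png",cv2.resize(p[165:410,320:480],None,fx=3.75,fy=2.4,interpolation=cv2.INTER_CUBIC))
```

```text
[[ 0.4823  0.2534  0.02  ]
 [ 0.6186  0.2646  0.02  ]
 [ 0.5056 -0.0159  0.02  ]] 94.9503962850302 0.27034880237216247 0.13683629520360285
rim ((554.373046875, 200.80166625976562), (70.62202453613281, 73.36267852783203), 11.270101547241211)
rim depth z [[0.523  0.1998 0.0618]
 [0.586  0.204  0.0602]
 [0.5502 0.2323 0.0599]
 [0.5598 0.1683 0.0577]]Traceback (most recent call last):
  File "<stdin>", line 10, in <module>
ValueError: max() iterable argument is empty
```

Run:
```python
from h import *; import pickle
c=pickle.load(open("pics/w1.pkl","rb")); p=cv2.imread("pics/w1.png")
g=p.max(2); print(g[350,390],g[350,350])
m=((g<140)*255).astype(np.uint8); m[:318]=0;m[395:]=0;m[:,:355]=0;m[:,425:]=0
k=max(cv2.findContours(m,cv2.RETR_EXTERNAL,cv2.CHAIN_APPROX_NONE)[0],key=cv2.contourArea)
W=plane(c,k.reshape(-1,2),.02); print("floor",cv2.minAreaRect(W[:,:2].astype(np.float32)*1000),cv2.boundingRect(k))
cv2.imwrite("pics/w1c.png",cv2.resize(p[310:400,320:440],None,fx=6.5,fy=6.5,interpolation=cv2.INTER_CUBIC))
```

```text
94 146
floor ((568.9041748046875, 57.27745819091797), (52.89021682739258, 74.93513488769531), 5.7476325035095215) (367, 322, 49, 58)
```

View pics/w1c.png

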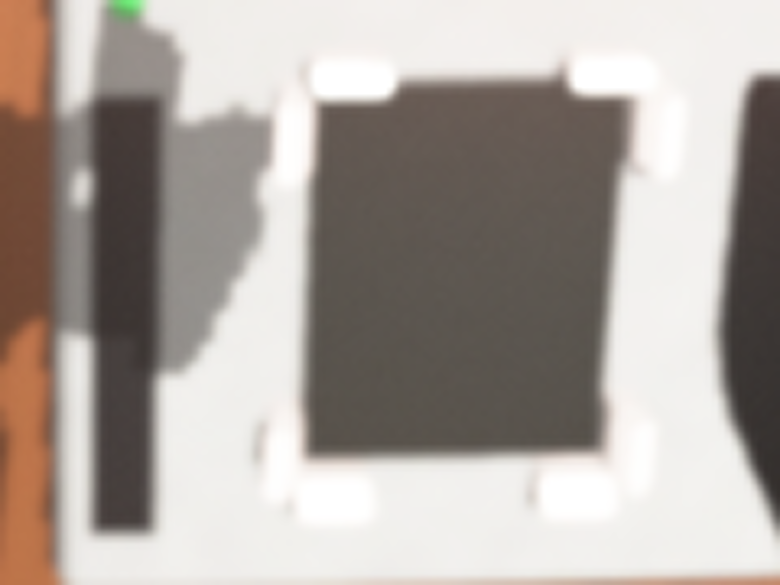

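The pocket floor measures about 54 x 76 mm, centred at (0.569, 0.057), yaw about 94.9°. That fits the stated size. Next I'll look at the lime cassette from close up.

Call:
{"method": "apply_moves", "body": {"dp": [[-0.975,0.025,0],[-0.975,0.025,0],[-0.975,0.025,0],[-0.975,0.025,0],[-0.975,0.025,0],[-0.975,0.025,0],[-0.975,0.025,0],[-0.975,0.025,0],[-0.975,0.025,0],[-0.975,0.025,0]], "delta_rot": [[0,0,0],[0,0,0],[0,0,0],[0,0,0],[0,0,0],[0,0,0],[0,0,0],[0,0,0],[0,0,0],[0,0,0]]}}

```text
clock: 4.95
tool_pos: [0.4922, 0.0334, 0.2536]
ee_rot: [-0.0, 0.678, 0.735, -0.0]
force: [0.8, -0.4, 0.3]
width: 0.0856
gripper_force: 0.0
```

Call:
{"method": "apply_moves", "body": {"dp": [[-0.975,0.025,0],[-0.975,0.025,0.4],[-0.975,0.025,0.6],[-0.975,0.025,0.6],[-0.975,0.025,0.6],[-0.975,0.025,0.6],[-0.975,0.025,0.6],[-0.975,0.025,0.6]], "delta_rot": [[0,0,0],[0,0,0],[0,0,0],[0,0,0],[0,0,0],[0,0,0],[0,0,0],[0,0,0]]}}

```text
clock: 5.75
tool_pos: [0.5085, -0.1217, 0.1731]
ee_rot: [-0.0, 0.678, 0.735, -0.0]
force: [0.0, 0.1, -0.1]
width: 0.0855
gripper_force: 0.0
```

Call:
{"method": "apply_moves", "body": {"dp": [[0,0,0],[0,0,0],[0,0,0],[0,0,0],[0,0,0],[0,0,0],[0,0,0],[0,0,0],[0,0,0],[0,0,0]], "delta_rot": [[0,0,0.988],[0,0,0.988],[0,0,0.988],[0,0,0.988],[0,0,0.988],[0,0,0.988],[0,0,0.988],[0,0,0.988],[0,0,0],[0,0,0]]}}

```text
clock: 6.75
tool_pos: [0.5086, -0.1209, 0.1736]
ee_rot: [-0.0, 0.852, 0.523, -0.0]
force: [-0.5, 0.2, -0.6]
width: 0.0855
gripper_force: 0.0
```

Run:
```python
from h import *; from cell import r,imaging
import pickle
s=r.sense(); c=imaging.get_calibration("wrist"); p,d=imaging.capture("wrist"); cv2.imwrite("pics/w2.png",p); np.save("pics/w2.npy",d)
pickle.dump(c,open("pics/w2.pkl","wb"))
t,q=pose(s); M=q.as_matrix(); print(s["clock"],t,np.degrees(np.arctan2(M[1,1],M[0,1])),np.round(s["q"],3))
hsv=cv2.cvtColor(p,cv2.COLOR_BGR2HSV)
m=cv2.inRange(hsv,(30,100,100),(50,255,255)); m=cv2.morphologyEx(m,cv2.MORPH_CLOSE,np.ones((15,15)))
k=max(cv2.findContours(m,cv2.RETR_EXTERNAL,cv2.CHAIN_APPROX_NONE)[0],key=cv2.contourArea)
W=plane(c,k.reshape(-1,2),.017); print("lime",cv2.minAreaRect(W[:,:2].astype(np.float32)*1000),cv2.boundingRect(k))
```

```text
6.75 [ 0.50860222 -0.12087171  0.17364791] -26.939317381639338 [-0.288  0.463  0.637  1.907 -0.351  0.884  0.055]
lime ((487.0544738769531, -159.74530029296875), (93.15726470947266, 53.6191291809082), 61.506919860839844) (282, 212, 66, 105)
```

View pics/w2.png

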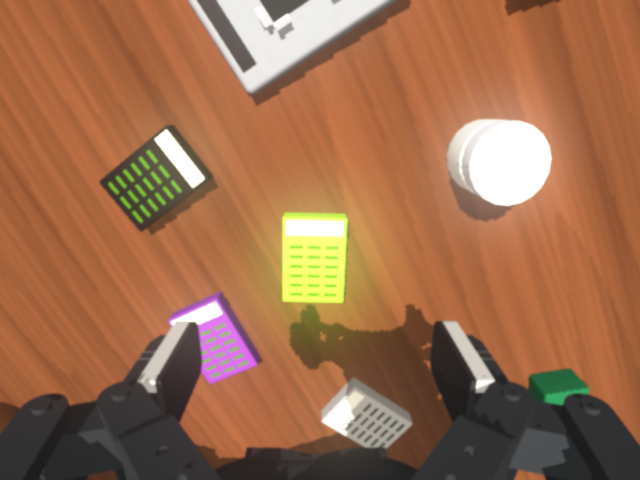

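Lime appears upright in the picture, from about (283,213) to (347,303). The jar lid is centred near (506,162). I'll enlarge both.

Run:
```python
from h import *; import pickle
c=pickle.load(open("pics/w2.pkl","rb")); p=cv2.imread("pics/w2.png")
a=cv2.resize(p[203:313,270:360],None,fx=5,fy=5,interpolation=cv2.INTER_CUBIC)
b=cv2.resize(p[107:217,440:510+50],None,fx=2.9,fy=5,interpolation=cv2.INTER_CUBIC)
cv2.imwrite("pics/w2c.png",np.hstack([a,b])[:,:800])
```

```text
(no output)
```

View pics/w2c.png

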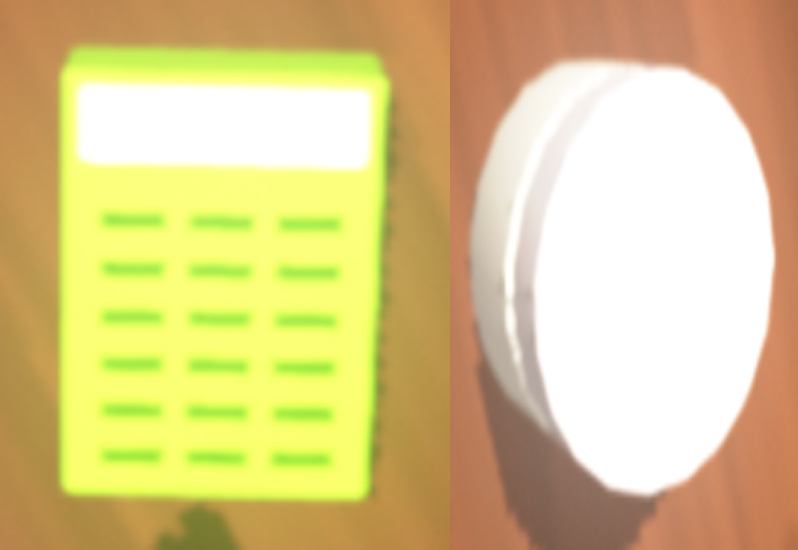

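Run:
```python
from h import *; import pickle
c=pickle.load(open("pics/w2.pkl","rb"))
L=plane(c,[(282,216.6),(346.8,217.8),(343.4,302.2),(282,301.2)],.017)[:,:2]
for i in range(4): print(np.linalg.norm(L[i]-L[i-3]).round(4))
a=L[:2].mean(0)-L[2:].mean(0); print("lime",L.mean(0).round(4),np.degrees(np.arctan2(a[1],a[0])))
J=plane(c,[(469,163),(551,163),(510,119.8),(510,205.5)],.058)[:,:2]; print("jar",J.round(4),J[:2].mean(0),J[2:].mean(0),np.linalg.norm(J[0]-J[1]),np.linalg.norm(J[2]-J[3]))
B=[(548-0,0)]
tcp=np.array([.5086,-.1209]); th=np.radians(-26.94); ty=np.array([np.cos(th),np.sin(th)]); tx=np.array([-ty[1],ty[0]])
e=L.mean(0)-tcp; print("tool dx,dy units",e@tx/.02,e@ty/.02)
```

```text
0.0521
0.0751
0.053
0.0752
lime [ 0.4889 -0.1552] 61.84728345466882
jar [[ 0.6228 -0.1262]
 [ 0.6755 -0.1519]
 [ 0.6585 -0.1117]
 [ 0.639  -0.1674]] [ 0.64916135 -0.1390658 ] [ 0.64871967 -0.13955446] 0.05859380380855467 0.05904023788172369
tool dx,dy units -1.9721267251232912 -0.09998988860985833
```

Call:
{"method": "apply_moves", "body": {"dp": [[-0.5,-0.025,0],[-0.5,-0.025,0.5],[-0.5,-0.025,0.8],[-0.47,-0.025,1],[0,0,1],[0,0,1],[0,0,0.8],[0,0,0.4],[0,0,0],[0,0,0]], "delta_rot": [[0,0,0],[0,0,0],[0,0,0],[0,0,0],[0,0,0.3],[0,0,0],[0,0,0],[0,0,0],[0,0,0],[0,0,0]], "grip": 88}}

```text
clock: 7.8
tool_pos: [0.4888, -0.1558, 0.0641]
ee_rot: [0.0, 0.859, 0.513, -0.0]
force: [-0.1, -0.2, -0.2]
width: 0.0748
gripper_force: 0.0
```

Position is within 0.6 mm, so I'm descending 44 mm to z = 0.020 and then closing.

Call:
{"method": "apply_moves", "body": {"dp": [[0,0,0.6],[0,0,0.6],[0,0,0.5],[0,0,0.3],[0,0,0.2],[0,0,0],[0,0,0]], "delta_rot": [[0,0,0],[0,0,0],[0,0,0],[0,0,0],[0,0,0],[0,0,0],[0,0,0]]}}

```text
clock: 8.5
tool_pos: [0.489, -0.1553, 0.0199]
ee_rot: [0.0, 0.859, 0.513, -0.0]
force: [-0.1, -0.7, -0.5]
width: 0.0752
gripper_force: 0.0
```

Call:
{"method": "apply_moves", "body": {"dp": [[0,0,0],[0,0,0],[0,0,0],[0,0,0],[0,0,0],[0,0,0],[0,0,0],[0,0,0]], "delta_rot": [[0,0,0],[0,0,0],[0,0,0],[0,0,0],[0,0,0],[0,0,0],[0,0,0],[0,0,0]], "grip": 40}}

```text
clock: 9.3
tool_pos: [0.4889, -0.1552, 0.0198]
ee_rot: [-0.0, 0.859, 0.513, -0.0]
force: [0.6, -0.2, -0.6]
width: 0.034
gripper_force: 0.0
```

Run:
```python
from h import *; from cell import r,imaging
import pickle
s=r.sense(); c=imaging.get_calibration("wrist"); p,d=imaging.capture("wrist"); cv2.imwrite("pics/w3.png",p)
pickle.dump(c,open("pics/w3.pkl","wb")); np.save("pics/w3.npy",d)
print(s["width"],s["gripper_force"],s["tool_pos"],s["force"],r.tip_extent)
```

```text
0.03401106196295847 0.0 [ 0.48892668 -0.155194    0.01979826] [ 0.57019527 -0.16756066 -0.64530634] 0.017
```

View pics/w3.png

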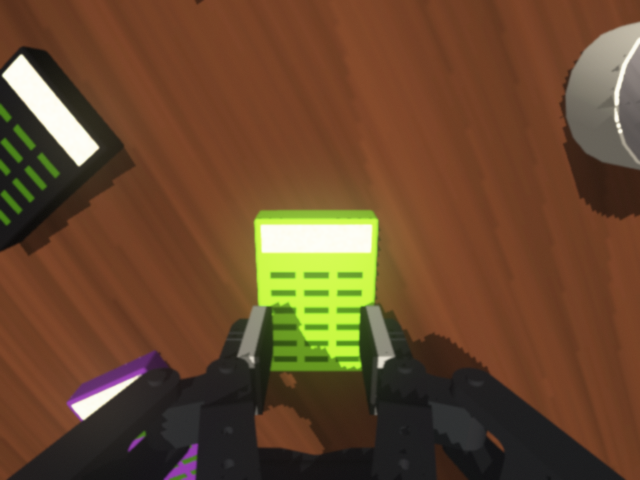

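The cassette is undisturbed, and the fingers closed above its top face: pads near (262,310) and (372,310) overlie the lime edges. I'll check the true fingertip height from depth.

Run:
```python
from h import *; import pickle
c=pickle.load(open("pics/w3.pkl","rb")); d=np.load("pics/w3.npy")
for n,uv in dict(lime=[(316,262),(316,300)],Lf=[(266,310),(262,320),(256,335),(248,350),(250,310),(265,345),(266,365)],Rf=[(370,312),(376,330),(384,350),(368,345)],desk=[(316,150),(450,300)]).items(): print(n,deproj(c,d,uv).round(4).tolist())
```

```text
lime [[0.4979, -0.1388, 0.0186], [0.4894, -0.1546, 0.0184]]
Lf [[0.4775, -0.1377, 0.0457], [0.4773, -0.1371, 0.054], [0.477, -0.1364, 0.0649], [0.4751, -0.1365, 0.0722], [0.454, -0.1515, 0.001], [0.4755, -0.1434, 0.06], [0.473, -0.149, 0.0628]]
Rf [[0.5112, -0.1554, 0.048], [0.5116, -0.1554, 0.0613], [0.5123, -0.1561, 0.0729], [0.5074, -0.1571, 0.0648]]
desk [[0.5193, -0.0991, 0.0002], [0.5432, -0.1935, 0.0013]]
```

Depth puts the fingertips at z≈0.044, not 0.003. I'll open, lower in small force-guarded steps, and measure again.

Call:
{"method": "apply_moves", "body": {"dp": [[0,0,0],[0,0,0],[0,0,0],[0,0,0],[0,0,0],[0,0,0.1],[0,0,0.1],[0,0,0.1],[0,0,0]], "delta_rot": [[0,0,0],[0,0,0],[0,0,0],[0,0,0],[0,0,0],[0,0,0],[0,0,0],[0,0,0],[0,0,0]], "grip": 80}}

```text
clock: 10.25
tool_pos: [0.4887, -0.1551, 0.0135]
ee_rot: [-0.0, 0.859, 0.513, -0.0]
force: [-0.5, -0.4, -0.4]
width: 0.0677
gripper_force: 0.0
```

```bash
cat > tip.py <<'E'
from h import *; from cell import r,imaging
s=r.sense(); c=imaging.get_calibration("wrist"); p,d=imaging.capture("wrist"); cv2.imwrite("pics/tip.png",p)
t,q=pose(s)
v,u=np.mgrid[200:479:2,100:540:2]; uv=np.c_[u.ravel(),v.ravel()]
P=q.inv().apply(deproj(c,d,uv)-t); dep=d[uv[:,1],uv[:,0]]
print("tcp",t.round(4),"force",np.round(s["force"],2),"w",s["width"])
for sg in (-1,1):
    k=(dep>0.02)&(abs(P[:,0])<.013)&(sg*P[:,1]>.01)&(sg*P[:,1]<.06)&(t[2]-P[:,2]>.022)
    Q=P[k]; o=np.argsort(-Q[:,2])[:6]; print(sg,k.sum(),Q[o].round(4).tolist(), uv[k][o][:3].tolist())
E
python3 tip.py
```

```text
tcp [ 0.4887 -0.1551  0.0135] force [-0.47 -0.38 -0.43] w 0.06771049379493291
-1 2693 [[-0.0039, -0.0344, -0.0257], [-0.0002, -0.0341, -0.0261], [-0.0027, -0.0342, -0.0262], [-0.001, -0.0341, -0.0262], [-0.0043, -0.0343, -0.0265], [0.0054, -0.0342, -0.0268]] [[226, 342], [226, 334], [226, 340]]
1 2866 [[0.0053, 0.034, -0.0252], [0.0021, 0.0342, -0.0255], [-0.0066, 0.034, -0.0257], [-0.0084, 0.0341, -0.0258], [-0.0073, 0.034, -0.026], [0.0032, 0.034, -0.0261]] [[406, 320], [406, 328], [404, 348]]
```

Both fingertips sit 25 mm behind the reported TCP, so the z report is off by about 42 mm. The jaws' xy does agree with the depth. I'm descending further in guarded steps.

Call:
{"method": "apply_moves", "body": {"dp": [[0,0,0.3],[0,0,0.3],[0,0,0.3],[0,0,0.2],[0,0,0]], "delta_rot": [[0,0,0],[0,0,0],[0,0,0],[0,0,0],[0,0,0]]}}

```text
clock: 10.8
tool_pos: [0.4885, -0.1551, -0.0089]
ee_rot: [-0.0, 0.859, 0.513, -0.0]
force: [0.5, 0.8, -0.2]
width: 0.0682
gripper_force: 0.0
```

```bash
python3 tip.py
```

```text
tcp [ 0.4885 -0.1551 -0.0089] force [ 0.52  0.8  -0.24] w 0.06823742642678746
-1 2643 [[-0.0085, -0.0345, -0.0309], [-0.0041, -0.0341, -0.031], [-0.0058, -0.0343, -0.031], [0.0101, -0.0388, -0.031], [0.0109, -0.038, -0.031], [0.0037, -0.0342, -0.0312]] [[224, 360], [224, 350], [224, 354]]
1 2812 [[0.0109, 0.0338, -0.0309], [0.0011, 0.0338, -0.031], [-0.0014, 0.034, -0.0312], [0.0102, 0.0367, -0.0312], [-0.0005, 0.0339, -0.0313], [0.0054, 0.0341, -0.0313]] [[410, 314], [408, 338], [408, 344]]
```

Call:
{"method": "apply_moves", "body": {"dp": [[0,0,0.2],[0,0,0.2],[0,0,0.15],[0,0,0.05],[0,0,0]], "delta_rot": [[0,0,0],[0,0,0],[0,0,0],[0,0,0],[0,0,0]]}}

```text
clock: 11.35
tool_pos: [0.4889, -0.1552, -0.0204]
ee_rot: [-0.0, 0.859, 0.513, -0.0]
force: [0.6, -0.4, -0.0]
width: 0.0683
gripper_force: 0.0
```

Call:
{"method": "apply_moves", "body": {"dp": [[0,0,0],[0,0,0],[0,0,0],[0,0,0],[0,0,0],[0,0,0]], "delta_rot": [[0,0,0],[0,0,0],[0,0,0],[0,0,0],[0,0,0],[0,0,0]], "grip": 45}}

```text
clock: 11.95
tool_pos: [0.489, -0.1552, -0.0198]
ee_rot: [0.0, 0.859, 0.513, 0.0]
force: [-1.5, 0.8, 5.0]
width: 0.0503
gripper_force: 62.8
```

Gripped at 50 mm with 63 N. I'm lifting it, and refining the reader yaw from the saved picture.

Call:
{"method": "apply_moves", "body": {"dp": [[0,0,-0.3],[0,0,-0.7],[0,0,-1],[0,0,-1],[0,0,-1],[0,0,-0.5],[0,0,0]], "delta_rot": [[0,0,0],[0,0,0],[0,0,0],[0,0,0],[0,0,0],[0,0,0],[0,0,0]]}}

```text
clock: 12.65
tool_pos: [0.4897, -0.1553, 0.071]
ee_rot: [0.001, 0.858, 0.513, 0.001]
force: [0.0, 1.1, -0.6]
width: 0.0504
gripper_force: 62.4
```

Run:
```python
from h import *; import pickle
c=pickle.load(open("pics/w1.pkl","rb")); p=cv2.imread("pics/w1.png"); g=cv2.GaussianBlur(p,(3,3),0).astype(float)
def edge(ch,rng,lo,hi,horiz,sign,z=.02):
    uv=[]
    for i in rng:
        l=(ch[lo:hi,i] if horiz else ch[i,lo:hi]); gr=sign*np.diff(l); j=int(gr.argmax())
        w=np.clip(gr[max(0,j-2):j+3],0,None); x=(w*np.arange(max(0,j-2),max(0,j-2)+len(w))).sum()/w.sum()+.5+lo
        uv.append((i,x) if horiz else (x,i))
    W=plane(c,uv,z)[:,:2]; vx,vy,x0,y0=cv2.fitLine(W.astype(np.float32),cv2.DIST_HUBER,0,1e-4,1e-5).ravel()
    a=np.degrees(np.arctan2(vy,vx))%180; print(round(a,2),(x0,y0),"res",np.abs((W-[x0,y0])@[-vy,vx]).mean()); return a,np.array([x0,y0])
b=g[:,:,0]; gm=g.min(2)
print("reader left"); edge(b,range(185,310),318,338,False,1)
print("reader top"); edge(b,range(340,460),160,180,True,1)
print("reader right"); edge(b,range(185,315),452,478,False,-1)
print("floor left"); L=edge(gm,range(338,370),358,378,False,-1)
print("floor right"); Rr=edge(gm,range(338,370),405,425,False,1)
print("floor top"); T=edge(gm,range(382,406),315,330,True,-1)
print("floor bot"); B=edge(gm,range(379,400),372,388,True,1)
```

```text
reader left
95.05 (np.float32(0.48848632), np.float32(0.17307863)) res 9.104812386546822e-05
reader top
4.93 (np.float32(0.55173826), np.float32(0.25940463)) res 9.985408803006946e-05
reader right
95.1 (np.float32(0.62706906), np.float32(0.17629586)) res 0.00010934860741711907
floor left
95.35 (np.float32(0.54197836), np.float32(0.055890188)) res 6.154912435844213e-05
floor right
95.12 (np.float32(0.5947943), np.float32(0.062046498)) res 6.087512281895884e-05
floor top
4.99 (np.float32(0.5697775), np.float32(0.09574933)) res 6.453159444517082e-05
floor bot
4.61 (np.float32(0.57169354), np.float32(0.019350924)) res 3.5246233799975874e-05
```

Call:
{"method": "apply_moves", "body": {"dp": [[0,0,0],[0,0,0],[0,0,0],[0,0,0],[0,0,0],[0,0,0],[0,0,0],[0,0,0],[0,0,0],[0,0,0]], "delta_rot": [[0,0,-0.925],[0,0,-0.925],[0,0,-0.925],[0,0,-0.925],[0,0,-0.925],[0,0,-0.925],[0,0,-0.925],[0,0,-0.925],[0,0,-0.925],[0,0,0]]}}

```text
clock: 13.65
tool_pos: [0.4885, -0.155, 0.069]
ee_rot: [-0.001, 0.675, 0.738, -0.0]
force: [-1.3, -0.9, -0.3]
width: 0.0509
gripper_force: 62.4
```

Call:
{"method": "apply_moves", "body": {"dp": [[1,0.47,0],[1,0.47,0],[1,0.47,0],[1,0.47,0],[1,0.47,0],[1,0.47,0],[1,0.47,0],[1,0.47,0],[1,0.47,0],[1,0.47,0]], "delta_rot": [[0,0,0],[0,0,0],[0,0,0],[0,0,0],[0,0,0],[0,0,0],[0,0,0],[0,0,0],[0,0,0],[0,0,0]]}}

```text
clock: 14.65
tool_pos: [0.565, 0.0533, 0.069]
ee_rot: [-0.0, 0.676, 0.737, -0.0]
force: [0.1, -0.5, -1.0]
width: 0.051
gripper_force: 62.4
```

Call:
{"method": "apply_moves", "body": {"dp": [[0.25,0.16,0.3],[0,0,0.7],[0,0,0.4],[0,0,0],[0,0,0]], "delta_rot": [[0,0,0],[0,0,0],[0,0,0],[0,0,0],[0,0,0]]}}

```text
clock: 15.15
tool_pos: [0.5676, 0.0566, 0.0416]
ee_rot: [-0.0, 0.676, 0.737, -0.0]
force: [-0.0, -0.5, 0.2]
width: 0.0508
gripper_force: 62.4
```

```bash
cat > st.py <<'E'
from h import *; from cell import r,imaging
import sys
s=r.sense(); t,q=pose(s); M=q.as_matrix(); tgt=np.array(eval(sys.argv[1])); ty=float(sys.argv[2])
print(s["clock"],t.round(4),"tool y deg",np.degrees(np.arctan2(M[1,1],M[0,1])).round(2),"tilt",M[:,2].round(4),"F",np.round(s["force"],1),"q",np.round(s["q"],2))
e=np.r_[tgt-t[:2],0]; print("units x,y",(q.inv().apply(e)/.02).round(3),"rot units",((np.degrees(np.arctan2(M[1,1],M[0,1]))-ty+90)%180-90)/4)
E
python3 st.py "(.5685,.0574)" 5.05
```

```text
15.15 [0.5676 0.0566 0.0416] tool y deg 4.91 tilt [-7.e-04 -4.e-04 -1.e+00] F [-0.  -0.5  0.2] q [-0.42  0.66  0.37  1.91 -0.39  0.63  0.28]
units x,y [ 0.035  0.047 -0.   ] rot units -0.03393878685638896
```

Call:
{"method": "apply_moves", "body": {"dp": [[0.035,0.047,0.4],[0,0,0.5],[0,0,0.4],[0,0,0.3],[0,0,0.2],[0,0,0.1],[0,0,0]], "delta_rot": [[0,0,-0.03],[0,0,0],[0,0,0],[0,0,0],[0,0,0],[0,0,0],[0,0,0]]}}

```text
clock: 15.85
tool_pos: [0.5687, 0.0582, 0.0036]
ee_rot: [-0.0, 0.675, 0.738, -0.0]
force: [0.7, -0.5, -0.1]
width: 0.0506
gripper_force: 62.4
```

Call:
{"method": "apply_moves", "body": {"dp": [[0,0,0.1],[0,0,0.07],[0,0,0],[0,0,0]], "delta_rot": [[0,0,0],[0,0,0],[0,0,0],[0,0,0]]}}

```text
clock: 16.25
tool_pos: [0.5688, 0.0583, 0.0005]
ee_rot: [0.0, 0.675, 0.738, 0.0]
force: [-0.2, -0.8, -0.2]
width: 0.0509
gripper_force: 62.4
```

Call:
{"method": "apply_moves", "body": {"dp": [[0,0,0],[0,0,0],[0,0,0],[0,0,0]], "delta_rot": [[0,0,0],[0,0,0],[0,0,0],[0,0,0]], "grip": 76}}

```text
clock: 16.65
tool_pos: [0.5688, 0.0583, 0.0005]
ee_rot: [0.0, 0.675, 0.738, 0.0]
force: [-0.3, -0.3, -0.8]
width: 0.0651
gripper_force: 0.0
```

Call:
{"method": "apply_moves", "body": {"dp": [[0,0,-0.5],[0,0,-1],[0,0,-1],[0,0,-1],[0,0,-1],[0,0,-1],[0,0,-0.5],[0,0,0]], "delta_rot": [[0,0,0],[0,0,0],[0,0,0],[0,0,0],[0,0,0],[0,0,0],[0,0,0],[0,0,0]]}}

```text
clock: 17.45
tool_pos: [0.5696, 0.0583, 0.122]
ee_rot: [0.001, 0.675, 0.738, 0.001]
force: [0.3, -0.1, -0.2]
width: 0.065
gripper_force: 0.0
```

Run:
```python
from h import *; from cell import r,imaging
import pickle
s=r.sense(); c=imaging.get_calibration("wrist"); p,d=imaging.capture("wrist"); cv2.imwrite("pics/w4.png",p)
pickle.dump(c,open("pics/w4.pkl","wb")); np.save("pics/w4.npy",d)
print(s["clock"],s["tool_pos"])
uv=plane  # corners of the top via projection of expected
K,D=KD(c); E=np.linalg.inv(c["extrinsics"])
x=np.array([np.cos(np.radians(5.05)),np.sin(np.radians(5.05)),0]); y=np.array([-x[1],x[0],0])
W=np.array([[.5685,.0574,.037]]+[np.array([.5685,.0574,.037])+a*.026*x+b*.0375*y for a in(-1,1) for b in (1,-1)])
print(cv2.projectPoints(W,cv2.Rodrigues(E[:3,:3])[0],E[:3,3],K,D)[0].reshape(-1,2).round(1))
ctr=cv2.projectPoints(W[:1],cv2.Rodrigues(E[:3,:3])[0],E[:3,3],K,D)[0].ravel()
q=[(ctr[0]+i,ctr[1]+j) for i in(-15,0,15) for j in(-15,0,15)]; print(deproj(c,d,q)[:,2].round(4))
u0,v0=int(ctr[0])-90,int(ctr[1])-70; print(u0,v0); cv2.imwrite("pics/w4c.png",cv2.resize(p[v0:v0+140,u0:u0+180],None,fx=4,fy=4,interpolation=cv2.INTER_CUBIC))
```

```text
17.45 [0.56961668 0.05834682 0.12197228]
[[314.  244.2]
 [271.3 185.6]
 [275.  297.7]
 [356.7 185.7]
 [353.1 297.6]]
[0.0383 0.038  0.0372 0.0387 0.0385 0.0377 0.0391 0.0384 0.0378]
224 174
```

View pics/w4c.png

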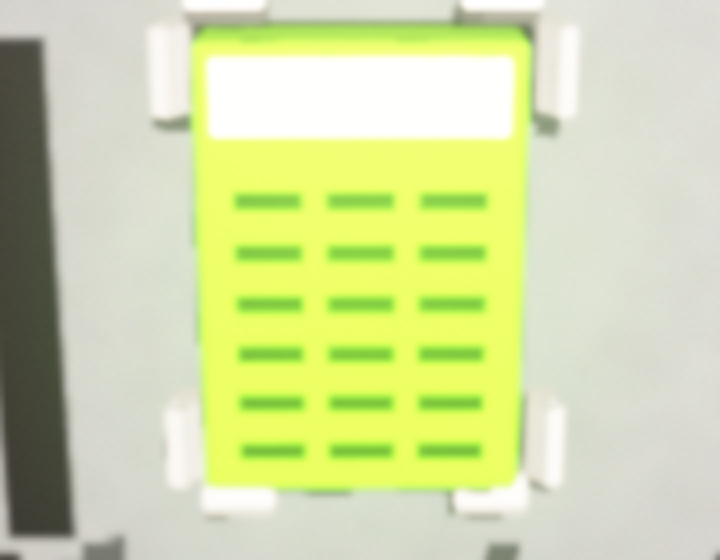

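The lime cassette lies square inside the four corners (crop corners near (195,35) to (520,487)). Its top is at 0.037–0.038, so it is flat and released. Now I'll go over the jar.

Call:
{"method": "apply_moves", "body": {"dp": [[-1,0.31,0],[-1,0.31,0],[-1,0.31,0],[-1,0.31,0],[-1,0.31,0],[-1,0.31,0],[-1,0.31,0],[-1,0.31,0],[-1,0.31,0],[-1,0.31,0]], "delta_rot": [[0,0,0],[0,0,0],[0,0,0],[0,0,0],[0,0,0],[0,0,0],[0,0,0],[0,0,0],[0,0,0],[0,0,0]], "grip": 100}}

```text
clock: 18.5
tool_pos: [0.6479, -0.136, 0.1188]
ee_rot: [-0.001, 0.675, 0.738, -0.001]
force: [-0.4, 0.5, -0.8]
width: 0.0858
gripper_force: 0.0
```

Call:
{"method": "apply_moves", "body": {"dp": [[-0.15,0,0],[0,0,0],[0,0,0],[0,0,0]], "delta_rot": [[0,0,0],[0,0,0],[0,0,0],[0,0,0]]}}

```text
clock: 18.9
tool_pos: [0.6484, -0.1368, 0.1201]
ee_rot: [-0.0, 0.674, 0.738, 0.0]
force: [0.0, 0.7, -0.4]
width: 0.0853
gripper_force: 0.0
```

```bash
python3 st.py "(.649,-.139)" 4.9
python3 - <<'E'
from h import *; from cell import r,imaging
c=imaging.get_calibration("wrist"); p,d=imaging.capture("wrist"); cv2.imwrite("pics/w5.png",p); np.save("pics/w5.npy",d)
s=r.sense(); t,q=pose(s)
v,u=np.mgrid[100:420,150:500]; uv=np.c_[u.ravel(),v.ravel()]
P=deproj(c,d,uv); dep=d[uv[:,1],uv[:,0]]
k=(dep>0.05)&(P[:,2]>.053)&(P[:,2]<.065)&(np.hypot(*(P[:,:2]-[.649,-.139]).T)<.045)
m=np.zeros(d.shape,np.uint8); m[uv[k][:,1],uv[k][:,0]]=255
m=cv2.morphologyEx(cv2.morphologyEx(m,cv2.MORPH_OPEN,np.ones((5,5))),cv2.MORPH_CLOSE,np.ones((9,9)))
kk=max(cv2.findContours(m,cv2.RETR_EXTERNAL,cv2.CHAIN_APPROX_NONE)[0],key=cv2.contourArea)
W=plane(c,kk.reshape(-1,2),.058)[:,:2]*1000; print(np.median(P[k][:,2]),cv2.boundingRect(kk),cv2.fitEllipse(W.astype(np.float32)),cv2.minEnclosingCircle(W.astype(np.float32)))
E
```

```text
18.9 [ 0.6484 -0.1368  0.1201] tool y deg 5.2 tilt [-5.e-04  9.e-04 -1.e+00] F [ 0.   0.7 -0.4] q [-0.1   0.68  0.41  1.6  -0.32  0.93  0.51]
units x,y [-0.11   0.018 -0.   ] rot units 0.07569012262597496
0.058673731180395094 (268, 210, 98, 94) ((648.653076171875, -138.8839874267578), (56.56223678588867, 57.664833068847656), 26.362564086914062) ((648.83349609375, -138.9118194580078), 29.301010131835938)
```

Call:
{"method": "apply_moves", "body": {"dp": [[-0.11,0.02,0.4],[0,0,0.8],[0,0,0.8],[0,0,0.8],[0,0,0.8],[0,0,0.7],[0,0,0.6],[0,0,0.4],[0,0,0.4],[0,0,0.15]], "delta_rot": [[0,0,0],[0,0,0],[0,0,0],[0,0,0],[0,0,0],[0,0,0],[0,0,0],[0,0,0],[0,0,0],[0,0,0]]}}

```text
clock: 19.95
tool_pos: [0.6491, -0.1405, 0.0027]
ee_rot: [-0.0, 0.675, 0.738, -0.0]
force: [0.2, 0.1, -0.1]
width: 0.0856
gripper_force: 0.0
```

Call:
{"method": "apply_moves", "body": {"dp": [[0,0,0],[0,0,0],[0,0,0],[0,0,0],[0,0,0],[0,0,0],[0,0,0]], "delta_rot": [[0,0,0],[0,0,0],[0,0,0],[0,0,0],[0,0,0],[0,0,0],[0,0,0]], "grip": 45}}

```text
clock: 20.65
tool_pos: [0.6497, -0.1408, 0.0042]
ee_rot: [0.001, 0.675, 0.738, 0.0]
force: [-1.5, -0.8, 6.2]
width: 0.0568
gripper_force: 64.1
```

```bash
python3 st.py "(.6488,-.139)" 4.9; python3 tip.py
```

```text
20.65 [ 0.6497 -0.1408  0.0042] tool y deg 5.11 tilt [ 1.2e-03 -3.0e-04 -1.0e+00] F [-1.5 -0.8  6.2] q [-0.05  0.81  0.34  1.68 -0.38  0.72  0.57]
units x,y [ 0.092 -0.036 -0.   ] rot units 0.05313677737538569
tcp [ 0.6497 -0.1408  0.0042] force [-1.55 -0.81  6.22] w 0.05676815659422388
-1 3797 [[0.0116, -0.0272, -0.0189], [0.008, -0.0287, -0.0252], [0.01, -0.0292, -0.0257], [0.0101, -0.0284, -0.0259], [0.0102, -0.0313, -0.0262], [0.0102, -0.0298, -0.0262]] [[246, 298], [240, 314], [238, 310]]
1 3887 [[0.0112, 0.0263, -0.0216], [0.0087, 0.0274, -0.025], [0.0098, 0.0288, -0.0254], [0.0073, 0.0282, -0.0254], [0.0083, 0.0281, -0.0258], [0.0102, 0.0316, -0.0262]] [[386, 302], [390, 312], [394, 310]]
```

Jar gripped at 57 mm, with tips about 30 mm above its foot. I'm lifting it 90 mm and carrying it to the ring.

Call:
{"method": "apply_moves", "body": {"dp": [[0,0,-0.3],[0,0,-0.6],[0,0,-0.8],[0,0,-0.8],[0,0,-0.8],[0,0,-0.7],[0,0,-0.4],[0,0,-0.1],[0,0,0]], "delta_rot": [[0,0,0],[0,0,0],[0,0,0],[0,0,0],[0,0,0],[0,0,0],[0,0,0],[0,0,0],[0,0,0]]}}

```text
clock: 21.6
tool_pos: [0.6492, -0.1404, 0.0935]
ee_rot: [0.0, 0.675, 0.738, 0.0]
force: [-0.3, -0.3, -1.8]
width: 0.0564
gripper_force: 64.1
```

Call:
{"method": "apply_moves", "body": {"dp": [[0.4,-0.1,0],[0.8,-0.16,0],[0.9,-0.16,0],[0.9,-0.16,0],[0.9,-0.16,0],[0.9,-0.16,0],[0.9,-0.16,0],[0.9,-0.16,0],[0.9,-0.16,0],[0.9,-0.16,0]], "delta_rot": [[0,0,0],[0,0,0],[0,0,0],[0,0,0],[0,0,0],[0,0,0],[0,0,0],[0,0,0],[0,0,0],[0,0,0]]}}

```text
clock: 22.6
tool_pos: [0.6023, 0.0265, 0.0929]
ee_rot: [-0.001, 0.674, 0.738, -0.0]
force: [0.8, -0.7, -1.9]
width: 0.0568
gripper_force: 64.1
```

Call:
{"method": "apply_moves", "body": {"dp": [[0.9,-0.16,0],[0.9,-0.16,0],[0.9,-0.16,0],[0.9,-0.16,0],[0.9,-0.16,0],[0.9,-0.16,0],[0.9,-0.16,0],[0.9,-0.16,0],[0.8,-0.16,0],[0.6,-0.16,0]], "delta_rot": [[0,0,0],[0,0,0],[0,0,0],[0,0,0],[0,0,0],[0,0,0],[0,0,0],[0,0,0],[0,0,0],[0,0,0]]}}

```text
clock: 23.6
tool_pos: [0.5551, 0.1947, 0.093]
ee_rot: [-0.0, 0.674, 0.739, -0.0]
force: [0.5, -0.4, -1.5]
width: 0.0569
gripper_force: 64.1
```

Call:
{"method": "apply_moves", "body": {"dp": [[0,0,0],[0,0,0],[0,0,0]], "delta_rot": [[0,0,0],[0,0,0],[0,0,0]]}}

```text
clock: 23.9
tool_pos: [0.5567, 0.1913, 0.0935]
ee_rot: [0.0, 0.675, 0.738, -0.0]
force: [0.4, 0.3, -1.8]
width: 0.0565
gripper_force: 64.2
```

```bash
python3 st.py "(.5550,.1985)" 4.9
python3 - <<'E'
from h import *; import pickle
# ring centre again, from the top camera: outer rim at z=.06
from cell import imaging
c=imaging.get_calibration("top"); p=cv2.imread("pics/top0.png"); hsv=cv2.cvtColor(p,cv2.COLOR_BGR2HSV)
m=cv2.inRange(hsv,(5,180,180),(20,255,255)); m[:220]=0;m[280:]=0;m[:,:150]=0;m[:,210:]=0
k=max(cv2.findContours(m,cv2.RETR_EXTERNAL,cv2.CHAIN_APPROX_NONE)[0],key=cv2.contourArea)
W=plane(c,k.reshape(-1,2),.06)[:,:2]*1000; print(cv2.fitEllipse(W.astype(np.float32)))
E
```

```text
23.9 [0.5567 0.1913 0.0935] tool y deg 5.04 tilt [ 4.e-04 -7.e-04 -1.e+00] F [ 0.4  0.3 -1.8] q [-0.69  0.62  0.45  1.83 -0.37  0.77  0.04]
units x,y [ 0.366 -0.053 -0.   ] rot units 0.03526340818631368
((556.0833129882812, 198.30545043945312), (68.01654052734375, 69.21514129638672), 67.9148178100586)
```

Call:
{"method": "apply_moves", "body": {"dp": [[0.36,-0.04,0],[0,0,0.3],[0,0,0.5],[0,0,0.4],[0,0,0.15],[0,0,0],[0,0,0]], "delta_rot": [[0,0,0],[0,0,0],[0,0,0],[0,0,0],[0,0,0],[0,0,0],[0,0,0]]}}

```text
clock: 24.6
tool_pos: [0.5551, 0.1995, 0.0664]
ee_rot: [0.0, 0.675, 0.738, -0.0]
force: [-0.1, -0.1, -2.4]
width: 0.0566
gripper_force: 64.1
```

Call:
{"method": "apply_moves", "body": {"dp": [[0,0,0.1],[0,0,0.1],[0,0,0.1],[0,0,0.1],[0,0,0],[0,0,0]], "delta_rot": [[0,0,0],[0,0,0],[0,0,0],[0,0,0],[0,0,0],[0,0,0]]}}

```text
clock: 25.2
tool_pos: [0.5549, 0.1996, 0.0583]
ee_rot: [-0.0, 0.675, 0.738, -0.0]
force: [-0.9, -0.1, -2.8]
width: 0.0567
gripper_force: 64.1
```

Call:
{"method": "apply_moves", "body": {"dp": [[0,0,0.1],[0,0,0.1],[0,0,0.1],[0,0,0],[0,0,0]], "delta_rot": [[0,0,0],[0,0,0],[0,0,0],[0,0,0],[0,0,0]]}}

```text
clock: 25.7
tool_pos: [0.555, 0.1996, 0.0526]
ee_rot: [0.0, 0.675, 0.738, 0.0]
force: [-0.9, -0.7, 3.0]
width: 0.0569
gripper_force: 64.1
```

Contact on the ledge: the force rose by about 5.4 N, which matches the spring preload. I'm pressing down.

Call:
{"method": "apply_moves", "body": {"dp": [[0,0,0.1],[0,0,0.1],[0,0,0.1],[0,0,0.1],[0,0,0],[0,0,0]], "delta_rot": [[0,0,0],[0,0,0],[0,0,0],[0,0,0],[0,0,0],[0,0,0]]}}

```text
clock: 26.3
tool_pos: [0.555, 0.1997, 0.0446]
ee_rot: [0.0, 0.675, 0.738, 0.0]
force: [-2.1, -0.9, 8.0]
width: 0.0564
gripper_force: 64.4
```

Call:
{"method": "apply_moves", "body": {"dp": [[0,0,0.05],[0,0,0.05],[0,0,0],[0,0,0]], "delta_rot": [[0,0,0],[0,0,0],[0,0,0],[0,0,0]]}}

```text
clock: 26.7
tool_pos: [0.5551, 0.1996, 0.0427]
ee_rot: [0.0, 0.675, 0.738, 0.0]
force: [-2.9, -0.2, 8.9]
width: 0.0566
gripper_force: 64.5
```

Call:
{"method": "apply_moves", "body": {"dp": [[0,0,0.05],[0,0,0.05],[0,0,0],[0,0,0],[0,0,0]], "delta_rot": [[0,0,0],[0,0,0],[0,0,0],[0,0,0],[0,0,0]]}}

```text
clock: 27.2
tool_pos: [0.5551, 0.1997, 0.042]
ee_rot: [-0.0, 0.675, 0.738, 0.001]
force: [-6.2, -1.7, 23.1]
width: 0.0566
gripper_force: 66.8
```

Run:
```python
from h import *; from cell import r,imaging
c=imaging.get_calibration("scene"); 
p,d=imaging.capture("wrist"); cw=imaging.get_calibration("wrist"); cv2.imwrite("pics/w6.png",p)
P2,d2=imaging.capture("scene"); cv2.imwrite("pics/s6.png",P2)
s=r.sense(); t,q=pose(s); print(s["force"],t, q.as_matrix()[:,2])
ref=cv2.imread("pics/scene0.png"); 
for n,(u,v) in dict(grey=(187,270),marble=(186,349),rack=(389,299)).items():
    T=ref[v-24:v+24,u-30:u+30]; S=P2[v-40:v+40,u-46:u+46]; print(n,np.array(cv2.minMaxLoc(cv2.matchTemplate(S,T,cv2.TM_CCOEFF_NORMED))[3])-16, cv2.matchTemplate(S,T,cv2.TM_CCOEFF_NORMED).max())
v,u=np.mgrid[200:420:2,240:400:2]; uv=np.c_[u.ravel(),v.ravel()]; P=deproj(cw,d,uv); k=(d[uv[:,1],uv[:,0]]>.05)&(P[:,2]>.08)&(P[:,2]<.112)&(np.hypot(*(P[:,:2]-t[:2]).T)<.03)
print("lid z",k.sum(),np.percentile(P[k][:,2],[10,50,90]),np.median(P[k],0))
A=np.c_[P[k][:,:2],np.ones(k.sum())]; print("lid slope",np.linalg.lstsq(A,P[k][:,2],rcond=None)[0][:2])
```

```text
[-6.73494111 -1.03519766 23.23020148] [0.55509405 0.19964642 0.04196269] [ 7.17987651e-04  1.14117203e-03 -9.99999091e-01]
grey [0 0] 0.99956024
marble [0 0] 0.99688727
rack [0 0] 0.9994938
lid z 5142 [0.09266218 0.09650095 0.09724491] [0.55447381 0.20981873 0.09650095]
lid slope [ 0.00355701 -0.10512337]
```

Ring at its stop (23 N), lid at z = 0.0965 against 0.096 expected, bystanders unmoved. The raw lid slope may include finger or side pixels, so I'm fitting it robustly.

Run:
```python
from h import *; from cell import r,imaging
p,d=imaging.capture("wrist"); cw=imaging.get_calibration("wrist"); t,q=pose(r.sense())
v,u=np.mgrid[180:440:2,220:420:2]; uv=np.c_[u.ravel(),v.ravel()]; P=deproj(cw,d,uv)
k=(d[uv[:,1],uv[:,0]]>.05)&(P[:,2]>.085)&(P[:,2]<.112)&(np.hypot(*(P[:,:2]-t[:2]).T)<.032); P=P[k]
k=np.abs(P[:,2]-np.median(P[:,2]))<.004
for _ in range(8):
    A=np.c_[P[:,:2]-t[:2],np.ones(len(P))]; x=np.linalg.lstsq(A[k],P[k,2],rcond=None)[0]; k=abs(A@x-P[:,2])<.0012
print(x,k.sum(),len(P),P[k].min(0),P[k].max(0))
for y in np.arange(-.03,.031,.006):
    m=abs(P[:,1]-t[1]-y)<.002; print(round(y,3),m.sum(),np.percentile(P[m,2],[10,50,90]).round(4) if m.sum() else "")
```

```text
[-0.00161062 -0.00042609  0.09658526] 5279 6266 [0.52450678 0.1749681  0.09534556] [0.58428778 0.22981646 0.09782423]
-0.03 0 
-0.024 83 [0.0957 0.0964 0.0969]
-0.018 287 [0.0959 0.0966 0.0972]
-0.012 391 [0.0959 0.0966 0.0973]
-0.006 468 [0.096  0.0966 0.0975]
-0.0 520 [0.096  0.0967 0.0976]
0.006 580 [0.0957 0.0966 0.0977]
0.012 601 [0.0953 0.0965 0.0975]
0.018 487 [0.0956 0.0965 0.0972]
0.024 484 [0.0897 0.0964 0.0973]
0.03 297 [0.0867 0.0927 0.0966]
```

View pics/w6.png

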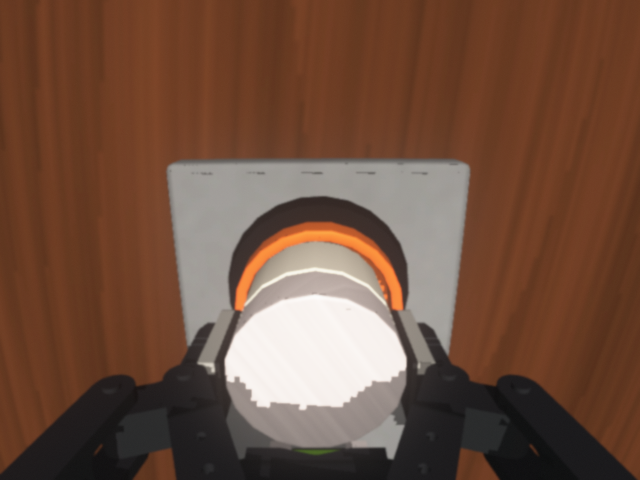

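The lid is level (slope below 0.002). The picture shows the jar inside the orange collar around (320,270), held by the fingers and pressed to the stop. I'm handing in.

```bash
python3 -c "
from cell import job; print(job.job_done())"
```

```text
the job is handed in; nothing more can be done
None
```

The lime cassette sits flat and released in the pocket; the jar is upright in the ring and held down at its stop (about 23 N); the bystanders haven't moved; the job was handed in at about 27 s, and no verdict was shown.

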